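# Close up the parts case

## Task

The parts case cannot be closed because a yellow grip sleeve is standing on end in one of its two long compartments. With the fingertips only, gripping and lifting nothing, first push the sleeve over so that it lies down in its compartment, then swing the lid shut without letting it slam, and last push both orange latches down flat against the front of the case. Do not shove the case out of its place, and leave the collar in it and everything else on the bench undisturbed.

Things in the scene. Friction and masses are not known exactly. Their poses are not given: they have to be found in the camera images.
- case: open parts organiser case, grey plastic, 170 mm deep (x) x 290 mm wide (y) x 58 mm high, 1.8 to 2.4 kg, standing loose on the bench. Origin: centre of its underside; x to the hinge side (away from the robot), y to the left as seen from the robot, z up. Walls and floor 4 mm thick. A black carrying handle 84 mm wide stands 17 mm off the middle of its front.
- front_row (a point): middle of the inner floor (4 mm above the bench) of the front long compartment, at case x = -58 mm. Both long compartments are 282 mm long (case y) and 45 to 46 mm wide, with dividers up to 48 mm above the bench; four small stock bins lie behind them.
- second_row (a point): the same of the second long compartment, at case x = -9 mm
- lid (a joint): blue framed, clear lid of the case, 172 mm deep x 290 mm wide x 10 mm thick, 0.16 kg. Angle in rad: 0 = shut, 1.57 = upright; it starts leaning back at 1.6 to 1.8 (stop at 1.85). Hinged on the rear top edge of the case (underside on case x = +85 mm, z = 58 mm). A stiff hinge: it stays where it is left and takes up to 0.4 N m to swing.
- lid_edge (a point): middle of the lid's free edge (172 mm from the hinge)
- latch_left (a joint): orange flap latch on the lid's free edge at case y = +85 mm, 44 mm wide, 33 mm long, 4 mm thick. Angle in rad: 0 = shut, hanging flat along the front of the case; 1.57 = straight out from the lid's edge; starts open at 1.2 to 2.0. With the lid shut its hinge line is at case x = -91 mm, z = 63 mm. A stiff hinge (0.03 N m): it stays where it is left.
- latch_right (a joint): the same at case y = -85 mm
- latch_left_tip (a point): middle of the left latch's free edge
- latch_right_tip (a point): middle of the right latch's free edge
- sleeve: yellow ribbed grip sleeve with black ends, 95 mm long, 32 mm thick at the foot (24 mm at the nose), 0.11 to 0.22 kg, standing in one of the long compartments, near one end of it, 41 mm above the rim. Only towards the far end of the compartment is there room for it to lie. Origin: centre of its foot; z along it, up while it stands.
- sleeve_mid (a point): middle of the sleeve, on its axis, 47.5 mm from the foot
- collar: dark steel collar, 34 mm wide, 14 mm high, lying flat in the other long compartment, where it belongs; origin under its centre
- flask: small green bottle with a red cap and a paper label, 32 mm wide and 95 mm high, standing on the bench beside the case; origin under its centre
- gearhead: steel and black gear head, stepped round part 38 mm wide and 72 mm high, standing on the bench beside the case; origin under its centre
- driver: black and yellow inline air screwdriver, 215 mm long, 34 mm thick, lying on the bench at the left, nearer the robot; origin at its middle on the bench, x along it
- caliper: steel caliper with a black display head, 230 mm long, lying flat on the bench at the left; origin at its middle, x along it
- screwdriver: screwdriver with a green handle, lying on the bench at the right; x along it, towards the blade
- housing: dark steel tool housing, 90 mm long, 40 mm thick, lying on the bench at the right; origin at its middle on the bench, x along it
Mind the look-alikes: they are no part of the job. What is shaped like the sleeve but pink is not meant.

How it is judged:
By the outcome, as a careful person would: the job done as asked, in the order asked, and still so for the second after the job is handed in, with the robot touching nothing.
It also fails if it takes over 64 s, if anything falls off the work surface, if the arm or the gripper's body presses on something with over 40 N, if the wrist force passes 120 N, or if a joint passes its speed limit or range.

## Robot

A 7-joint arm with a two-finger parallel gripper is mounted at the origin on the work surface. World frame = base frame: x ahead of the robot, y to its left, z up, the work surface at z = 0. Lengths are in m, angles in degrees, forces in N, time in s.
With the tool pointing down it reaches from about 0.35 to 0.9 m from the base axis. Payload 8.1 kg.
Tool frame: the origin (TCP) lies at the very end of the fingers, on their centre line; the grasp point (between the pads) lies 19 mm behind it; z points along the fingers, y is the line along which they close (so a half turn about z gives the same grasp; the last joint's range is limited). The gripper opens to 92 mm and grips with 3 to 60 N. Pads are 19 mm wide; open, the fingers measure 130 mm over their backs; the gripper's body (75 mm by 190 mm) begins 47 mm behind the grasp point.
Start: joints at [67.403, 24.895, 1.432, 90.138, -0.665, 64.973, -4.303], TCP at [0.18, -0.599, 0.203] pointing down, gripper open.
Joint ranges: [-149.89, 149.89], [-25.12, 119.58], [-72.63, 75.52], [4.76, 147.25], [-75.54, 255.54], [6.69, 114.76], [-157.13, 157.13]. Speed limits (degrees/s): [127.2, 127.2, 172.46, 172.46, 180, 180, 180].

## Interface

Orientations are given as a 3x3 rotation matrix whose columns are the frame's x, y, z axes.
In Python, from rig import robot gives the robot as it stands. The module is installed in compiled form; this text tells all that it offers.
- The arm moves only by the tool drive_tool, never from a script. Its argument "targets" is text: rows parted by semicolons, each of 7 numbers parted by spaces: the opening, from -1 (shut) to 1 (fully open), so that 0 is half open, then the shift along the tool's x, y, z in m, then the turn, a rotation vector about the tool's x, y, z in degrees. A call has 1 to 10 rows; each row shifts and turns the commanded pose from where the row before left it, along the tool's axes as they then stand; what a row does not reach is not made up. A row lasts 1/10 s, in which the tool goes at most 50 mm and 8.59 degrees, less where a joint would pass 70% of its speed; a pose out of reach is approached as far as the arm can. A call with a gripper value outside its range is refused whole. The fingers move at their own pace and stop on an object; "force" is the grip in N (left out, the last holds). Time passes only in rows, so rows that do not move let the fingers close. It gives the time, the measured TCP pose, the force, the opening and the grip force at its end, in the units of the state.
- robot.read_state(): the state, without advancing time (a new reading comes with each control period).
- robot.capture(name): name is "scene" or "top" or "wrist"; returns a dict with "image" (400x640x3 uint8, red, green, blue), "vfov" (degrees; the focal length in pixels is half the picture's height over the tangent of half this angle, whatever the lens; pixels are square), "cx", "cy" (the principal point, pixels), "rvec" (rotation vector, rad) and "tvec" (3), from world to camera coordinates, as OpenCV has them; the wrist camera has in their place "tool_from_camera" (4x4, takes a point from camera to tool coordinates, whose origin is the TCP and whose axes are the flange's). Camera axes: x right, y down, z forward; pixel columns grow to the right and rows downward; lengths in m; the calibration is good to about 2 mm. The wrist camera is an equidistant fisheye: a pixel r from the principal point sees the ray r / f radians off the axis. A picture is of the moment at which its call begins: read the wrist's pose just before it. There is no depth.
- robot.finish_job(): hands the job in; it is judged then, once.
Trained networks look in the newest picture that a camera, given by its name, has taken for a name from the list of things; names that differ only in an ending like _2 or _b are one class to them, and where a whole thing is asked for, a point or a joint stands for the part that bears it (a point fixed in the world has none). Each returns a list of dicts, best first, with "confidence" (0 to 1); they miss things now and then, are a little off and sometimes report something else, mostly with a low value. They report only what shows in the picture. A call takes as long as a camera call. They do not tell look-alikes from the thing itself.
- robot.look_for(thing, camera): "xyz" ([x, y, z] in m, in world coordinates, good to about 4 mm: the middle of the surface that is visible of it).
- robot.mark_of(thing, camera): "xyz" ([x, y, z] in m, in world coordinates, good to about 4 mm: a listed point, or the origin of a listed thing).
The state is a dict: "time": time; "joint_pos": joint angles; "joint_vel": joint speeds; "joint_efforts": joint torques, N m; "tcp_pos": TCP position; "ee_rot": TCP orientation; "wrist_force": force on the tool from outside, world axes, zero at the start; "torque": the same for the moment, N m; "width": opening from 0.0 (shut) to 1.0 (fully open); "finger_force": force on a finger pad.
Only numpy, scipy, OpenCV 4.12 (cv2) and the standard library are available. Lean on these libraries where they do the work, as an engineer would, in place of code of your own. Each camera call takes 0.05 s, during which the arm holds its last target. There are 200 camera calls.

## Working session

There is one attempt and no reset: what is moved stays moved. The work goes in short steps, Python scripts to look and compute and a tool call to move; the robot and the scene stay as the last step left them, time stands still between calls to the robot, and variables do not carry over. Pictures are saved under pics/ and viewed, at most 10 in all, crops included, and the job is handed in when it is done.

Besides the shell and the picture viewer there is one more tool, called after ">>>" as name(argument=value, ...), one argument or row to a line, values as JSON. drive_tool: Moves the arm, as the interface text tells. Its arguments: {"type":"object","properties":{"targets":{"type":"string"},"force":{"type":"number"}},"required":["targets"]}

```bash
mkdir -p pics
python3 - <<'E'
from rig import robot
import cv2, numpy as np
s=robot.read_state(); print(s['time'],s['tcp_pos'],np.round(s['ee_rot'],3).tolist(),s['width'])
for c in ['scene','top']:
    r=robot.capture(c); cv2.imwrite(f'pics/{c}0.png',r['image'][:,:,::-1])
    for t in ['case','front_row','second_row','lid_edge','latch_left_tip','latch_right_tip','sleeve','sleeve_mid','collar','flask','gearhead']:
        m=robot.mark_of(t,c); print(c,t,[(np.round(d['xyz'],3).tolist(),round(d['confidence'],2)) for d in m[:3]])
E
```

```text
0.0 [ 0.1795964  -0.59808215  0.20236315] [[0.958, 0.288, -0.001], [0.288, -0.958, 0.001], [-0.0, -0.002, -1.0]] 1.0009875502207874
scene case [([0.547, 0.03, 0.001], 0.94)]
scene front_row [([0.492, 0.014, 0.0], 0.94), ([0.506, -0.42, -0.0], 0.26)]
scene second_row [([0.543, 0.028, 0.008], 0.96), ([0.316, 0.31, 0.001], 0.66), ([0.503, -0.418, -0.0], 0.38)]
scene lid_edge [([0.666, 0.059, 0.222], 0.87), ([0.505, -0.422, -0.002], 0.67)]
scene latch_left_tip [([0.646, 0.142, 0.262], 0.52)]
scene latch_right_tip [([0.687, -0.026, 0.266], 0.74)]
scene sleeve [([0.5, -0.186, 0.003], 0.85), ([0.665, 0.059, 0.223], 0.75), ([0.511, -0.07, 0.004], 0.66)]
scene sleeve_mid [([0.505, -0.069, 0.052], 0.8), ([0.426, -0.205, 0.044], 0.75), ([0.332, -0.094, 0.052], 0.74)]
scene collar [([0.27, -0.337, 0.003], 0.59), ([0.523, 0.095, 0.008], 0.4)]
scene flask [([0.564, -0.19, -0.004], 0.79)]
scene gearhead [([0.541, 0.028, 0.007], 0.51), ([0.474, 0.234, -0.001], 0.5)]
top case [([0.548, 0.028, 0.001], 0.63)]
top front_row [([0.489, 0.018, 0.002], 0.64), ([0.569, -0.19, 0.004], 0.59)]
top second_row [([0.54, 0.028, 0.004], 0.73)]
top lid_edge [([0.667, 0.054, 0.227], 0.93)]
top latch_left_tip [([0.539, 0.024, 0.001], 0.72), ([0.647, 0.137, 0.259], 0.48)]
top latch_right_tip [([0.688, -0.028, 0.264], 0.59)]
top sleeve [([0.493, -0.182, 0.002], 0.62), ([0.421, -0.208, 0.0], 0.52), ([0.328, -0.095, 0.0], 0.49)]
top sleeve_mid [([0.495, -0.183, 0.054], 0.68), ([0.507, -0.066, 0.049], 0.67), ([0.329, -0.098, 0.048], 0.6)]
top collar [([0.519, 0.096, 0.002], 0.5)]
top flask [([0.57, -0.191, 0.003], 0.47), ([0.503, -0.424, 0.002], 0.22)]
top gearhead [([0.685, -0.026, 0.265], 0.57), ([0.469, 0.234, -0.002], 0.52)]
```

View pics/scene0.png

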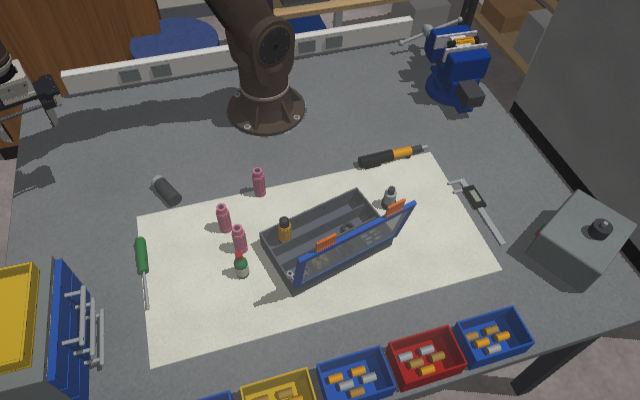

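View pics/top0.png

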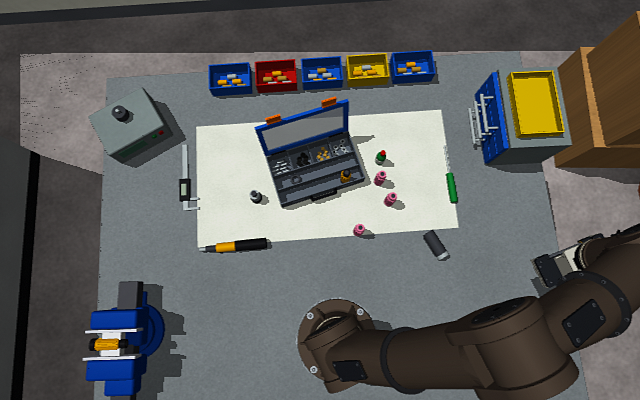

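The sleeve (yellow, scene px 285,228, top px 346,175) stands in the front row near its right end. The collar is in the second row, the pink look-alikes stand to the right of the case, and the lid leans back. Case is at about (0.547, 0.029), yaw 13.8°.

>>> drive_tool(
  targets="-1 0 0 0 0 0 2.9;-1 0.028 -0.0245 0 0 0 0;-1 0.028 -0.0245 0 0 0 0;-1 0.028 -0.0245 0 0 0 0;-1 0.028 -0.0245 0 0 0 0;-1 0.028 -0.0245 0 0 0 0;-1 0.028 -0.0245 0 0 0 0;-1 0.028 -0.0245 0 0 0 0;-1 0.028 -0.0245 0 0 0 0;-1 0.028 -0.0245 0 0 0 0",
)

```text
time: 2.2
tcp_pos: [0.3726, -0.3231, 0.2034]
ee_rot: [[0.971, 0.239, 0.0], [0.239, -0.971, -0.0], [0.0, 0.001, -1.0]]
wrist_force: [1.0, -0.1, 0.1]
width: 0.175
finger_force: 0.0
```

>>> drive_tool(
  targets="-1 0.028 -0.0245 0 0 0 0;-1 0.028 -0.0245 0 0 0 0;-1 0.028 -0.0245 0 0 0 0;-1 0.028 -0.0245 0 0 0 0;-1 0.028 -0.0245 0 0 0 0;-1 0.028 -0.0245 0 0 0 0;-1 0.026 -0.0240 0 0 0 0;-1 0 0 0 0 0 0",
)

```text
time: 3.0
tcp_pos: [0.5219, -0.1064, 0.2033]
ee_rot: [[0.969, 0.246, 0.002], [0.246, -0.969, 0.003], [0.002, -0.002, -1.0]]
wrist_force: [0.2, 0.1, 0.4]
width: 0.005
finger_force: 0.0
```

```bash
cat > h.py <<'E'
from rig import robot
import numpy as np, cv2
O=np.array([0.547,0.029,0]); a=np.radians(13.8)
R=np.array([[np.cos(a),-np.sin(a),0],[np.sin(a),np.cos(a),0],[0,0,1]])
def cs(p): return np.round(R.T@(np.array(p)-O),4).tolist()
def st():
    s=robot.read_state(); print('t',round(s['time'],2),'case tcp',cs(s['tcp_pos']),'rot',np.round(R.T@s['ee_rot'],3).tolist(),'F',np.round(R.T@s['wrist_force'],1).tolist(),'w',round(s['width'],2)); return s
def marks(cams,things):
    for c in cams:
        for t in things:
            m=robot.mark_of(t,c); print(c,t,[(cs(d['xyz']),round(d['confidence'],2)) for d in m[:3]])
E
python3 - <<'E'
from h import *
st()
for c in ['wrist','top','scene']:
    r=robot.capture(c)
    if c=='wrist': cv2.imwrite('pics/w1.png',r['image'][:,:,::-1])
marks(['wrist','top','scene'],['case','front_row','second_row','sleeve','sleeve_mid','lid_edge','latch_left_tip','latch_right_tip'])
E
```

```text
t 3.0 case tcp [-0.0567, -0.1255, 0.2033] rot [[1.0, 0.007, 0.002], [0.007, -1.0, 0.002], [0.002, -0.002, -1.0]] F [0.2, 0.1, 0.4] w 0.0
wrist case [([0.0004, -0.001, -0.001], 0.66)]
wrist front_row [([-0.061, 0.0007, 0.0073], 0.97)]
wrist second_row [([-0.0131, 0.0012, 0.0001], 0.68)]
wrist sleeve [([-0.0987, -0.1948, -0.0005], 0.61), ([-0.0581, -0.0874, 0.0062], 0.59), ([-0.1778, -0.2014, 0.0], 0.48)]
wrist sleeve_mid [([-0.062, -0.0888, 0.0532], 0.89), ([-0.0989, -0.1896, 0.0476], 0.72)]
wrist lid_edge []
wrist latch_left_tip [([0.1254, 0.0856, 0.2656], 0.86)]
wrist latch_right_tip []
top case [([-0.0001, -0.0008, 0.0017], 0.77)]
top front_row [([-0.0559, 0.0005, 0.003], 0.91), ([-0.15, -0.429, 0.0007], 0.72)]
top second_row []
top sleeve [([-0.0569, -0.0873, 0.0089], 0.62), ([-0.2415, -0.0699, -0.0012], 0.5)]
top sleeve_mid [([-0.2397, -0.0736, 0.0476], 0.69), ([-0.061, -0.087, 0.0498], 0.4)]
top lid_edge [([0.1222, -0.0002, 0.2248], 0.9), ([-0.0269, 0.2181, -0.0023], 0.61)]
top latch_left_tip [([0.1243, 0.0813, 0.259], 0.47)]
top latch_right_tip [([0.1208, -0.0817, 0.2598], 0.55)]
scene case [([0.0, 0.0027, 0.0019], 0.83)]
scene front_row [([-0.0537, 0.0037, 0.0023], 0.77), ([-0.0655, -0.0869, 0.0512], 0.66), ([-0.0216, 0.2177, 0.0005], 0.42)]
scene second_row [([-0.0031, -0.0011, 0.0053], 0.66), ([0.1206, -0.0015, 0.2236], 0.64)]
scene sleeve [([-0.0982, -0.197, 0.0028], 0.81), ([-0.0595, -0.0869, 0.004], 0.63), ([-0.179, -0.202, -0.0034], 0.58)]
scene sleeve_mid [([-0.0949, -0.1958, 0.0489], 0.84), ([-0.1742, -0.1996, 0.0419], 0.68), ([-0.063, -0.0852, 0.0501], 0.62)]
scene lid_edge [([0.1212, 0.0017, 0.2226], 0.94), ([0.0024, 0.0011, 0.0006], 0.58), ([-0.0074, 0.0707, 0.0089], 0.55)]
scene latch_left_tip [([0.123, 0.0855, 0.261], 0.78)]
scene latch_right_tip []
```

View pics/w1.png

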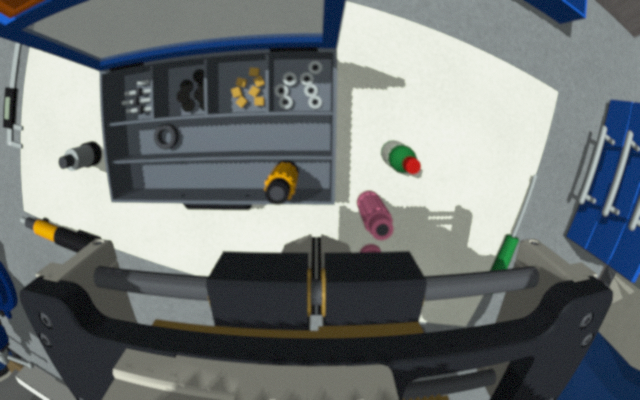

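The picture shows the sleeve at px (280,183) in the front row, the collar at (166,137) in the second row, and the network positions agree with it. Descend on its right side and push left.

>>> drive_tool(
  targets="-1 -0.003 0.0035 0.02 0 0 0;-1 0 0 0.03 0 0 0;-1 0 0 0.03 0 0 0;-1 0 0 0.025 0 0 0;-1 0 0 0.014 0 0 0;-1 0 0 0 0 0 0;-1 0 -0.005 0 0 0 0;-1 0 -0.005 0 0 0 0;-1 0 -0.005 0 0 0 0;-1 0 -0.004 0 0 0 0",
)

```text
time: 5.35
tcp_pos: [0.5131, -0.0969, 0.0849]
ee_rot: [[0.971, 0.239, 0.001], [0.239, -0.971, -0.0], [0.001, 0.0, -1.0]]
wrist_force: [-0.6, 0.0, -0.2]
width: 0.006
finger_force: 0.0
```

>>> drive_tool(
  targets="-1 0 -0.004 0 0 0 0;-1 0 -0.004 0 0 0 0;-1 0 -0.004 0 0 0 0;-1 0 -0.004 0 0 0 0;-1 0 -0.004 0 0 0 0;-1 0 -0.004 0 0 0 0;-1 0 -0.004 0 0 0 0;-1 0 0 0 0 0 0",
)

```text
time: 6.15
tcp_pos: [0.506, -0.0697, 0.0841]
ee_rot: [[0.971, 0.24, -0.0], [0.24, -0.971, 0.0], [0.0, -0.0, -1.0]]
wrist_force: [0.4, -0.4, -0.1]
width: 0.008
finger_force: 0.0
```

Run:
```python
from h import *
st()
for c in ['wrist','top','scene']:
    r=robot.capture(c)
    if c=='wrist': cv2.imwrite('pics/w2.png',r['image'][:,:,::-1])
marks(['wrist','top','scene'],['case','sleeve','sleeve_mid'])
```

```text
t 6.15 case tcp [-0.0634, -0.0861, 0.0841] rot [[1.0, 0.001, 0.0], [0.001, -1.0, 0.0], [0.0, -0.0, -1.0]] F [0.3, -0.5, -0.1] w 0.01
wrist case [([0.0024, -0.0029, -0.0027], 0.85)]
wrist sleeve [([-0.1793, -0.2026, 0.0034], 0.92), ([-0.1008, -0.1979, -0.0005], 0.77), ([-0.0585, -0.0874, 0.0036], 0.66)]
wrist sleeve_mid [([-0.1798, -0.1992, 0.0471], 0.85), ([-0.0638, -0.0908, 0.0516], 0.78), ([-0.1007, -0.189, 0.0468], 0.7)]
top case [([-0.0008, -0.0001, -0.0014], 0.95), ([0.1242, -0.0868, 0.2641], 0.35)]
top sleeve [([-0.2421, -0.0669, 0.0003], 0.55), ([-0.0572, -0.0857, 0.0096], 0.5)]
top sleeve_mid [([-0.2399, -0.0707, 0.0489], 0.62), ([-0.0626, -0.0864, 0.0459], 0.36)]
scene case [([0.0008, -0.0015, 0.0021], 0.96)]
scene sleeve [([-0.2376, -0.0737, -0.0021], 0.76), ([-0.1773, -0.1981, -0.005], 0.73), ([-0.0984, -0.196, 0.004], 0.62)]
scene sleeve_mid [([-0.1742, -0.1963, 0.0433], 0.82), ([-0.095, -0.196, 0.0492], 0.72), ([-0.2381, -0.0694, 0.0516], 0.67)]
```

View pics/w2.png

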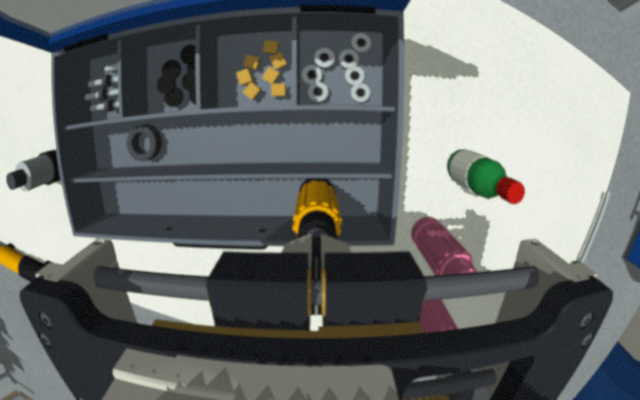

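The sleeve (px 317,210) still appears to stand, right at the fingertips. I'll zoom in with the TCP projected.

Run:
```python
from h import *
s=st(); r=robot.capture('wrist')
T=np.linalg.inv(r['tool_from_camera']); f=200/np.tan(np.radians(r['vfov']/2))
def proj(pt):
    c=T[:3,:3]@pt+T[:3,3]; th=np.arctan2(np.hypot(*c[:2]),c[2]); d=c[:2]/np.hypot(*c[:2]); return np.array([r['cx'],r['cy']])+f*th*d
print('cam in tool',r['tool_from_camera'][:3,3]); 
def case2tool(p): return s['ee_rot'].T@(R@np.array(p)+O-s['tcp_pos'])
for n,p in {'foot':(-.06,-.087,.004),'nose':(-.06,-.087,.099)}.items(): print(n,proj(case2tool(p)))
print('tcp',proj(np.zeros(3)))
im=r['image'][150:350,200:440,::-1]; cv2.imwrite('pics/w2c.png',cv2.resize(im,None,fx=3,fy=3,interpolation=cv2.INTER_CUBIC))
t=robot.capture('scene')['image'][180:280,230:350,::-1]; cv2.imwrite('pics/s2c.png',cv2.resize(t,None,fx=5,fy=5,interpolation=cv2.INTER_CUBIC))
```

```text
t 6.75 case tcp [-0.0635, -0.0869, 0.0841] rot [[1.0, 0.0, -0.0], [0.0, -1.0, -0.0], [-0.0, 0.0, -1.0]] F [0.1, -0.3, -0.5] w 0.0
cam in tool [ 0.08125068  0.00058987 -0.1800957 ]
foot [315.91449903 192.77248911]
nose [315.68334843 239.0972697 ]
tcp [315.50885763 234.07338332]
```

View pics/w2c.png

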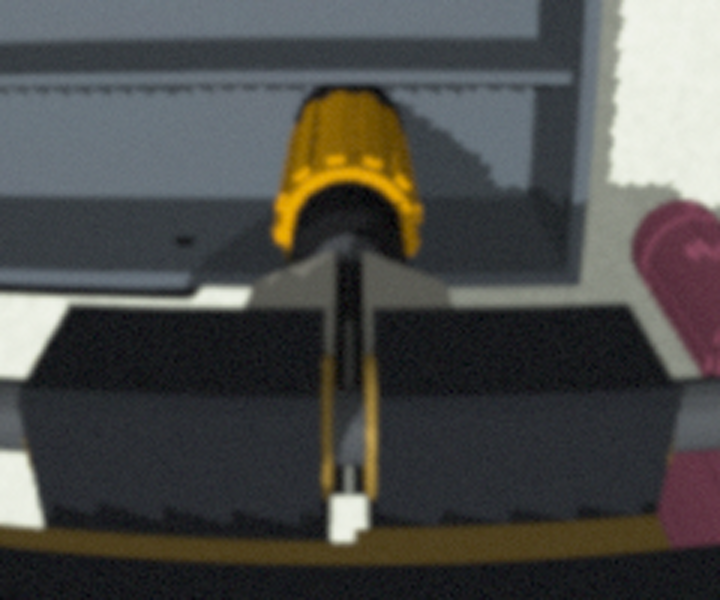

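The nose was deflected towards +x against the divider and the fingertip slid past on its front side. Back off forward and up, then turn the gripper 90° and use slightly opened fingers as a cradle.

>>> drive_tool(
  targets="-1 -0.01 0 0 0 0 0;-1 -0.02 0 0 0 0 0;-1 -0.01 0 -0.02 0 0 0;-1 0 0 -0.05 0 0 0;-1 0.015 0.015 -0.03 0 0 -8;-0.7 0 0 0 0 0 -8.2;-0.7 0 0 0 0 0 -8.2;-0.7 0 0 0 0 0 -8.2;-0.7 0 0 0 0 0 -8.2;-0.7 0 0 0 0 0 -8.2",
)

```text
time: 7.85
tcp_pos: [0.4845, -0.0912, 0.184]
ee_rot: [[0.452, 0.892, -0.001], [0.892, -0.452, -0.0], [-0.001, -0.0, -1.0]]
wrist_force: [-0.3, 0.5, 0.1]
width: 0.152
finger_force: 0.0
```

>>> drive_tool(
  targets="-0.7 0 0 0 0 0 -8.2;-0.7 0 0 0 0 0 -8.2;-0.7 0 0 0 0 0 -8.2;-0.7 0 0 0 0 0 -8.2;-0.7 0 0 0 0 0 -8.2;-0.7 0 0 0 0 0 0;-0.7 0 0 0 0 0 0",
)

```text
time: 8.55
tcp_pos: [0.4848, -0.0912, 0.184]
ee_rot: [[-0.234, 0.972, -0.0], [0.972, 0.234, -0.0], [-0.0, -0.0, -1.0]]
wrist_force: [0.1, -0.3, 0.4]
width: 0.148
finger_force: 0.0
```

Run:
```python
from h import *
st()
for c in ['wrist','top','scene']:
    r=robot.capture(c)
    if c=='wrist': cv2.imwrite('pics/w3.png',r['image'][:,:,::-1])
marks(['wrist','top','scene'],['case','sleeve','sleeve_mid'])
```

```text
t 8.55 case tcp [-0.089, -0.1019, 0.184] rot [[0.004, 1.0, -0.0], [1.0, -0.004, -0.0], [-0.0, -0.0, -1.0]] F [0.1, -0.3, 0.4] w 0.15
wrist case [([0.0, 0.0, 0.0022], 0.8)]
wrist sleeve [([-0.2324, -0.0718, -0.0002], 0.96), ([-0.0585, -0.0875, 0.0041], 0.95), ([-0.0988, -0.1981, 0.0018], 0.88)]
wrist sleeve_mid [([-0.0609, -0.0907, 0.0502], 0.83), ([-0.2382, -0.0689, 0.0483], 0.69), ([-0.1791, -0.2009, 0.0474], 0.54)]
top case [([-0.0004, 0.0038, 0.0019], 0.74)]
top sleeve [([-0.2432, -0.0682, 0.0017], 0.6), ([-0.0567, -0.0849, 0.0079], 0.54)]
top sleeve_mid [([-0.2414, -0.0692, 0.0461], 0.62), ([-0.0297, 0.2194, -0.0038], 0.26)]
scene case [([0.0031, -0.001, 0.0003], 0.83)]
scene sleeve [([-0.1768, -0.1996, -0.0049], 0.86), ([-0.0578, -0.0862, 0.0039], 0.79), ([-0.2378, -0.0712, -0.0004], 0.78)]
scene sleeve_mid [([-0.1771, -0.2002, 0.0445], 0.88), ([-0.0971, -0.1952, 0.0458], 0.79), ([-0.2386, -0.0726, 0.051], 0.78)]
```

View pics/w3.png

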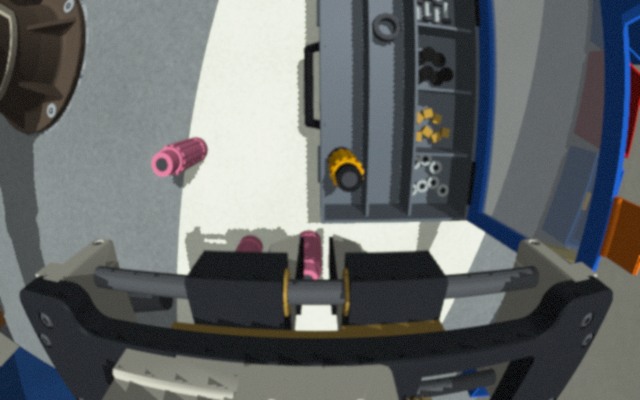

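Sleeve stands upright again (px 345,170). Move behind it and push with the two-finger cradle.

>>> drive_tool(
  targets="-0.7 -0.026 0.0305 0 0 0 0;-0.7 0 0 0.03 0 0 0;-0.7 0 0 0.035 0 0 0;-0.7 0 0 0.03 0 0 0;-0.7 0 0 0.009 0 0 0;-0.7 0.006 0 0 0 0 0;-0.7 0.006 0 0 0 0 0;-0.7 0.004 0 0 0 0 0;-0.7 0.004 0 0 0 0 0;-0.7 0.004 0 0 0 0 0",
)

```text
time: 10.15
tcp_pos: [0.5159, -0.0853, 0.081]
ee_rot: [[-0.239, 0.971, 0.001], [0.971, 0.239, -0.0], [-0.001, 0.001, -1.0]]
wrist_force: [-0.8, 0.4, 0.2]
width: 0.151
finger_force: 0.0
```

>>> drive_tool(
  targets="-0.7 0.004 0 0 0 0 0;-0.7 0.004 0 0 0 0 0;-0.7 0.004 0 0 0 0 0;-0.7 0.004 0 0 0 0 0;-0.7 0.004 0 0 0 0 0;-0.7 0.004 0 0 0 0 0;-0.7 0.004 0 0 0 0 0;-0.7 0.004 0 0 0 0 0;-0.7 0.004 0 0 0 0 0;-0.7 0.004 0 0 0 0 0",
)

```text
time: 11.15
tcp_pos: [0.5059, -0.0465, 0.0801]
ee_rot: [[-0.239, 0.971, -0.0], [0.971, 0.239, -0.0], [-0.0, -0.0, -1.0]]
wrist_force: [0.3, -0.3, -0.2]
width: 0.147
finger_force: 0.0
```

>>> drive_tool(
  targets="-0.7 0.004 0 0 0 0 0;-0.7 0.004 0 0 0 0 0;-0.7 0 0 0 0 0 0;-0.7 0 0 0 0 0 0",
)

```text
time: 11.55
tcp_pos: [0.504, -0.039, 0.0801]
ee_rot: [[-0.239, 0.971, 0.0], [0.971, 0.239, -0.0], [-0.0, -0.0, -1.0]]
wrist_force: [0.4, -0.6, 0.6]
width: 0.153
finger_force: 0.0
```

Run:
```python
from h import *
st()
for c in ['wrist','top','scene']:
    r=robot.capture(c)
    if c=='wrist': cv2.imwrite('pics/w4.png',r['image'][:,:,::-1])
marks(['wrist','top','scene'],['case','sleeve','sleeve_mid','collar'])
```

```text
t 11.55 case tcp [-0.0579, -0.0558, 0.0801] rot [[-0.0, 1.0, -0.0], [1.0, 0.0, -0.0], [-0.0, -0.0, -1.0]] F [0.2, -0.6, 0.6] w 0.15
wrist case [([-0.0018, -0.0019, 0.0007], 0.74)]
wrist sleeve [([-0.2367, -0.0698, 0.0005], 0.83), ([-0.0575, -0.0891, 0.0061], 0.78), ([-0.0628, -0.0919, 0.0519], 0.57)]
wrist sleeve_mid [([-0.0616, -0.0887, 0.0493], 0.92), ([-0.2426, -0.069, 0.0484], 0.8)]
wrist collar [([-0.0102, 0.0722, 0.0008], 0.87), ([-0.0583, -0.0844, 0.0032], 0.36)]
top case [([0.0027, -0.0017, -0.0019], 0.71), ([-0.1562, 0.3318, 0.0018], 0.54)]
top sleeve [([-0.2409, -0.0654, -0.0017], 0.43)]
top sleeve_mid [([-0.2433, -0.0737, 0.0445], 0.69)]
top collar [([-0.0102, 0.0662, 0.0042], 0.56)]
scene case [([0.0026, -0.0, 0.0028], 0.88)]
scene sleeve [([-0.0592, -0.0888, 0.003], 0.78), ([-0.0978, -0.196, -0.0007], 0.7), ([-0.1775, -0.2004, -0.001], 0.59)]
scene sleeve_mid [([-0.1733, -0.1981, 0.0434], 0.9), ([-0.0634, -0.0885, 0.0514], 0.71), ([-0.2381, -0.0711, 0.0495], 0.69)]
scene collar [([-0.0049, 0.0698, 0.009], 0.47)]
```

View pics/w4.png

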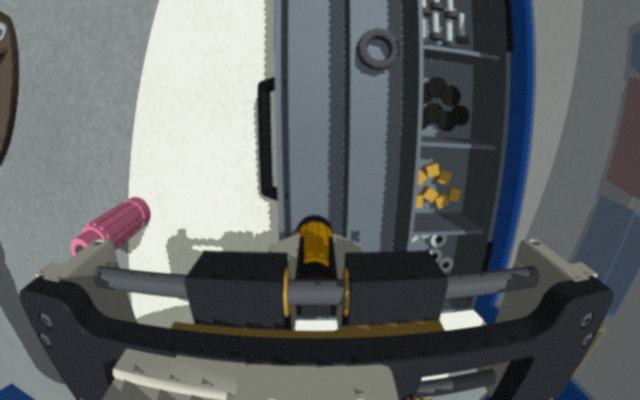

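```bash
cat >> h.py <<'E'
def projw(r,s,p):
    T=np.linalg.inv(r['tool_from_camera']); f=200/np.tan(np.radians(r['vfov']/2))
    q=s['ee_rot'].T@(R@np.array(p)+O-s['tcp_pos']); c=T[:3,:3]@q+T[:3,3]
    n=np.hypot(*c[:2]); return np.round(np.array([r['cx'],r['cy']])+f*np.arctan2(n,c[2])*c[:2]/n,1)
def projc(r,p):
    f=200/np.tan(np.radians(r['vfov']/2)); K=np.array([[f,0,r['cx']],[0,f,r['cy']],[0,0,1]])
    return np.round(cv2.projectPoints((R@np.array(p)+O).reshape(1,3),np.array(r['rvec']),np.array(r['tvec']),K,None)[0].ravel(),1)
E
python3 - <<'E'
from h import *
s=st(); W=robot.capture('wrist'); S=robot.capture('scene'); Tp=robot.capture('top')
for y in (-.087,-.06,-.03):
  for z in (.004,.05,.099):
    p=(-.0585,y,z); print(p,projw(W,s,p),projc(S,p),projc(Tp,p))
for nm,r in (('w',W),('s',S),('t',Tp)):
    h=cv2.cvtColor(r['image'],cv2.COLOR_RGB2HSV); m=cv2.inRange(h,(12,140,80),(28,255,255))
    if nm=='s': m[:, :240]=0; m[:,340:]=0; m[:190]=0; m[270:]=0
    ys,xs=np.nonzero(m); n,l,stt,c=cv2.connectedComponentsWithStats(m)
    print(nm,[(stt[i].tolist(),np.round(c[i]).tolist()) for i in range(1,n) if stt[i,4]>40])
a=S['image'][170:290,220:360,::-1]; b=W['image'][150:330,210:420,::-1]
a=cv2.resize(a,(700,600),interpolation=cv2.INTER_CUBIC)
cv2.imwrite('pics/s4.png',a)
E
```

```text
t 12.3 case tcp [-0.058, -0.0558, 0.0801] rot [[-0.0, 1.0, -0.0], [1.0, 0.0, -0.0], [-0.0, -0.0, -1.0]] F [-0.3, -0.7, 1.0] w 0.15
(-0.0585, -0.087, 0.004) [316.5 231.9] [284.8 241.6] [344.9 179.3]
(-0.0585, -0.087, 0.05) [316.4 255.9] [284.1 231.6] [345.7 175.9]
(-0.0585, -0.087, 0.099) [316.4 292.4] [283.4 220.3] [346.6 171.9]
(-0.0585, -0.06, 0.004) [316.5 203.5] [294.  237.1] [337.3 181.7]
(-0.0585, -0.06, 0.05) [316.4 223.3] [293.6 227.1] [337.9 178.4]
(-0.0585, -0.06, 0.099) [316.4 254.7] [293.2 215.7] [338.5 174.5]
(-0.0585, -0.03, 0.004) [316.4 169.8] [304.1 232.3] [328.9 184.4]
(-0.0585, -0.03, 0.05) [316.4 183.6] [304.  222.2] [329.2 181.1]
(-0.0585, -0.03, 0.099) [316.4 206.3] [303.9 210.8] [329.5 177.4]
w [([419, 163, 31, 21, 349], [434.0, 174.0]), ([417, 188, 43, 20, 456], [437.0, 197.0]), ([297, 221, 35, 45, 1016], [316.0, 242.0]), ([283, 269, 7, 48, 198], [285.0, 293.0]), ([344, 270, 5, 45, 135], [346.0, 294.0]), ([416, 321, 17, 9, 62], [426.0, 324.0]), ([358, 326, 14, 6, 50], [365.0, 328.0])]
s [([279, 225, 12, 17, 73], [285.0, 232.0])]
t [([555, 11, 85, 155, 8315], [603.0, 91.0]), ([346, 53, 44, 34, 1123], [367.0, 70.0]), ([406, 62, 15, 10, 78], [412.0, 66.0]), ([272, 71, 15, 10, 85], [279.0, 75.0]), ([507, 70, 58, 68, 2917], [535.0, 105.0]), ([232, 79, 14, 6, 51], [237.0, 81.0]), ([218, 80, 13, 6, 52], [223.0, 82.0]), ([322, 97, 14, 10, 83], [329.0, 102.0]), ([265, 114, 15, 10, 76], [273.0, 119.0]), ([215, 242, 20, 10, 174], [225.0, 247.0]), ([94, 338, 25, 13, 266], [106.0, 344.0])]
```

View pics/s4.png

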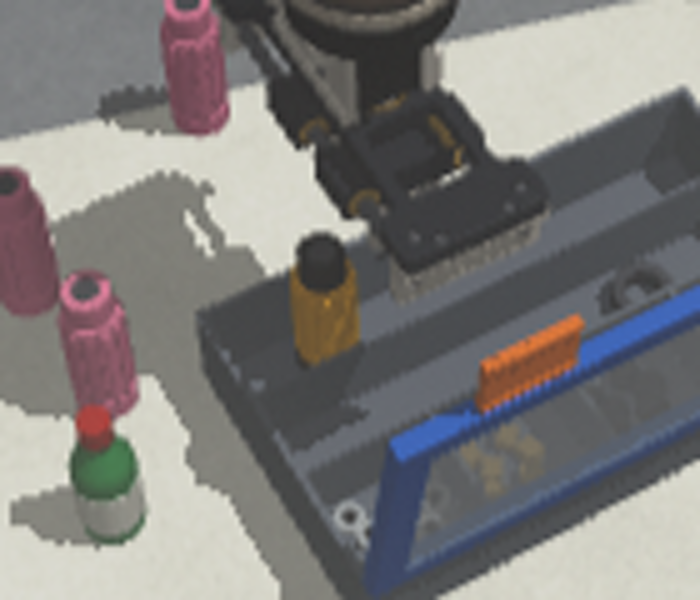

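The sleeve (crop px 325,300) still stands untouched to the right of the fingers, so the open cradle let it through. Go back, close the fingers (a wide flat face in this orientation), push lower, and check halfway.

>>> drive_tool(
  targets="-0.7 0 0 -0.03 0 0 0;-1 0 0 -0.03 0 0 0;-1 -0.03 0 0 0 0 0;-1 -0.04 0 0 0 0 0;-1 -0.007 0 0 0 0 0;-1 0 0 0.025 0 0 0;-1 0 0 0.025 0 0 0;-1 0 0 0.02 0 0 0;-1 0 0 0 0 0 0",
)

```text
time: 13.35
tcp_pos: [0.5203, -0.1133, 0.0677]
ee_rot: [[-0.239, 0.971, -0.005], [0.971, 0.239, 0.001], [0.002, -0.004, -1.0]]
wrist_force: [0.1, 0.3, 0.3]
width: 0.004
finger_force: 0.0
```

```bash
cat > y.py <<'E'
from h import *
s=st(); W=robot.capture('wrist'); S=robot.capture('scene')
for nm,r in (('w',W),('s',S)):
    h=cv2.cvtColor(r['image'],cv2.COLOR_RGB2HSV); m=cv2.inRange(h,(12,140,60),(28,255,255))
    if nm=='s': m[:, :240]=0; m[:,340:]=0; m[:190]=0; m[270:]=0
    n,l,t,c=cv2.connectedComponentsWithStats(m)
    print(nm,[(t[i].tolist(),np.round(c[i]).tolist()) for i in range(1,n) if t[i,4]>30])
E
python3 y.py
```

```text
t 13.35 case tcp [-0.0599, -0.1319, 0.0677] rot [[-0.0, 1.0, -0.004], [1.0, 0.0, 0.002], [0.002, -0.004, -1.0]] F [0.2, 0.3, 0.3] w 0.0
w [([434, 75, 31, 23, 380], [449.0, 86.0]), ([433, 101, 44, 23, 547], [454.0, 112.0]), ([288, 131, 58, 51, 1136], [317.0, 151.0]), ([307, 269, 5, 27, 86], [309.0, 280.0]), ([321, 269, 4, 46, 110], [323.0, 290.0]), ([307, 297, 5, 18, 53], [309.0, 306.0]), ([575, 315, 41, 57, 542], [597.0, 341.0]), ([154, 320, 267, 18, 1968], [307.0, 330.0]), ([429, 395, 18, 5, 48], [438.0, 398.0])]
s []
```

>>> drive_tool(
  targets="-1 0.005 0 0 0 0 0;-1 0.005 0 0 0 0 0;-1 0.005 0 0 0 0 0;-1 0.004 0 0 0 0 0;-1 0.004 0 0 0 0 0;-1 0.004 0 0 0 0 0",
)

```text
time: 14.05
tcp_pos: [0.5159, -0.0873, 0.0702]
ee_rot: [[-0.239, 0.971, 0.0], [0.971, 0.239, -0.0], [-0.0, 0.0, -1.0]]
wrist_force: [0.4, -0.4, 0.7]
width: 0.01
finger_force: 0.2
```

```bash
python3 y.py
```

```text
t 14.05 case tcp [-0.0579, -0.1055, 0.0702] rot [[-0.0, 1.0, 0.0], [1.0, 0.0, -0.0], [-0.0, 0.0, -1.0]] F [0.3, -0.5, 0.7] w 0.01
w [([428, 105, 32, 23, 379], [443.0, 116.0]), ([426, 132, 44, 23, 524], [447.0, 142.0]), ([286, 164, 56, 54, 1404], [314.0, 186.0]), ([321, 269, 5, 46, 116], [323.0, 291.0]), ([307, 270, 5, 45, 137], [309.0, 291.0]), ([154, 321, 267, 17, 1987], [306.0, 330.0]), ([569, 351, 24, 31, 135], [582.0, 364.0]), ([429, 395, 18, 5, 46], [438.0, 398.0])]
s []
```

>>> drive_tool(
  targets="-1 0.004 0 0 0 0 0;-1 0.004 0 0 0 0 0;-1 0.004 0 0 0 0 0;-1 0 0 0 0 0 0",
)

```text
time: 14.55
tcp_pos: [0.513, -0.0751, 0.0701]
ee_rot: [[-0.24, 0.971, -0.0], [0.971, 0.24, 0.0], [0.0, -0.0, -1.0]]
wrist_force: [-0.3, -0.6, -0.2]
width: 0.006
finger_force: 0.1
```

```bash
python3 y.py
```

```text
t 14.55 case tcp [-0.0579, -0.093, 0.0701] rot [[-0.001, 1.0, -0.0], [1.0, 0.001, 0.0], [0.0, -0.0, -1.0]] F [-0.5, -0.5, -0.2] w 0.01
w [([427, 122, 32, 22, 379], [442.0, 133.0]), ([425, 148, 44, 22, 525], [447.0, 158.0]), ([286, 178, 56, 44, 850], [315.0, 195.0]), ([307, 269, 5, 47, 147], [309.0, 291.0]), ([321, 270, 5, 44, 103], [323.0, 290.0]), ([154, 321, 267, 17, 1992], [307.0, 330.0]), ([565, 366, 18, 22, 86], [574.0, 376.0]), ([429, 395, 18, 5, 48], [438.0, 398.0])]
s []
```

>>> drive_tool(
  targets="-1 0.003 0 0 0 0 0;-1 0.003 0 0 0 0 0;-1 0.003 0 0 0 0 0;-1 0 0 0 0 0 0",
)

```text
time: 15.05
tcp_pos: [0.5109, -0.0665, 0.0702]
ee_rot: [[-0.24, 0.971, -0.0], [0.971, 0.24, 0.0], [0.0, 0.0, -1.0]]
wrist_force: [0.0, 0.6, 0.3]
width: 0.0
finger_force: 0.0
```

```bash
python3 y.py
python3 - <<'E'
from h import *
r=robot.capture('wrist'); cv2.imwrite('pics/w5.png',cv2.resize(r['image'][100:300,190:450,::-1],None,fx=3,fy=3,interpolation=cv2.INTER_CUBIC))
E
```

```text
t 15.05 case tcp [-0.0579, -0.0841, 0.0702] rot [[-0.001, 1.0, 0.0], [1.0, 0.001, 0.0], [0.0, 0.0, -1.0]] F [0.2, 0.6, 0.3] w 0.0
w [([426, 132, 32, 22, 374], [441.0, 143.0]), ([424, 158, 45, 23, 525], [446.0, 168.0]), ([287, 184, 55, 50, 625], [316.0, 202.0]), ([307, 269, 5, 46, 141], [309.0, 290.0]), ([321, 270, 5, 44, 114], [323.0, 289.0]), ([155, 321, 266, 17, 1981], [307.0, 330.0]), ([562, 376, 14, 15, 59], [569.0, 383.0]), ([430, 395, 17, 5, 44], [439.0, 398.0])]
s [([282, 227, 6, 14, 47], [284.0, 235.0])]
```

View pics/w5.png

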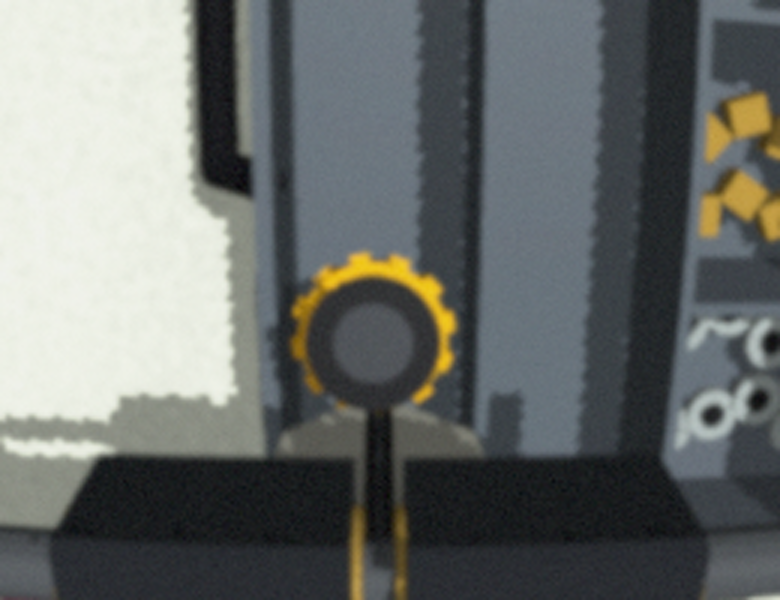

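The sleeve is now tilting away from the fingers (nose at crop px 372,340). Keep pushing.

>>> drive_tool(
  targets="-1 0.004 0 0 0 0 0;-1 0.004 0 0 0 0 0;-1 0.004 0 0 0 0 0;-1 0.004 0 0 0 0 0;-1 0.004 0 0 0 0 0;-1 0.004 0 0 0 0 0;-1 0 0 0 0 0 0;-1 0 0 0 0 0 0",
)

```text
time: 16.0
tcp_pos: [0.5053, -0.0438, 0.0702]
ee_rot: [[-0.239, 0.971, 0.0], [0.971, 0.239, -0.0], [-0.0, 0.0, -1.0]]
wrist_force: [0.4, -0.1, 0.2]
width: 0.004
finger_force: 0.0
```

```bash
python3 y.py
python3 - <<'E'
from h import *
[robot.capture(c) for c in ('wrist','scene','top')]
marks(['wrist','scene','top'],['sleeve','sleeve_mid','case'])
E
```

```text
t 16.0 case tcp [-0.0579, -0.0608, 0.0702] rot [[-0.0, 1.0, 0.0], [1.0, 0.0, -0.0], [-0.0, 0.0, -1.0]] F [0.4, -0.2, 0.2] w 0.0
w [([293, 120, 44, 89, 3699], [315.0, 163.0]), ([424, 160, 32, 21, 362], [439.0, 170.0]), ([422, 185, 44, 22, 506], [443.0, 195.0]), ([307, 270, 5, 26, 85], [309.0, 280.0]), ([321, 270, 4, 45, 111], [323.0, 291.0]), ([307, 297, 5, 19, 56], [309.0, 307.0]), ([155, 321, 266, 17, 1967], [309.0, 330.0]), ([429, 396, 19, 4, 43], [439.0, 398.0])]
s []
wrist sleeve [([-0.0577, -0.0706, 0.0207], 0.98), ([-0.235, -0.0726, 0.0012], 0.91)]
wrist sleeve_mid [([-0.0567, -0.0222, 0.0209], 0.71), ([-0.2377, -0.0684, 0.0478], 0.59)]
wrist case [([0.0014, -0.0016, 0.0011], 0.62)]
scene sleeve [([-0.0979, -0.1963, 0.0056], 0.73), ([-0.2379, -0.0735, 0.0011], 0.65), ([-0.1782, -0.1977, -0.0057], 0.62)]
scene sleeve_mid [([-0.099, -0.1942, 0.0471], 0.92), ([-0.1764, -0.2018, 0.0425], 0.9), ([-0.2372, -0.0677, 0.0522], 0.63)]
scene case []
top sleeve [([-0.0558, -0.0711, 0.0234], 0.69), ([-0.2424, -0.0678, 0.0018], 0.42)]
top sleeve_mid [([-0.0619, -0.0198, 0.0155], 0.74), ([-0.2414, -0.0731, 0.0485], 0.62), ([-0.0314, 0.2214, -0.0003], 0.38)]
top case [([-0.0005, 0.0033, 0.0021], 0.64)]
```

The sleeve lies flat in the front row (foot at y −0.071, axis 0.02 high). Now rise and cross over the lid's edge to behind it.

>>> drive_tool(
  targets="-1 0 0 -0.04 0 0 0;-1 0 0 -0.05 0 0 0;-1 0.01 0 -0.05 0 0 0;-1 0.025 0 -0.05 0 0 0;-1 0.026 0.02 0 0 0 0;-1 0 0.04 0 0 0 0;-1 0 0.04 0 0 0 0;-1 0 0.04 0 0 0 0;-1 0 0.04 0 0 0 0;-1 0 0.04 0 0 0 0",
)

```text
time: 17.7
tcp_pos: [0.7064, 0.0654, 0.2536]
ee_rot: [[-0.238, 0.971, -0.0], [0.971, 0.238, -0.0], [-0.0, -0.0, -1.0]]
wrist_force: [0.8, 0.2, 0.1]
width: 0.004
finger_force: 0.0
```

>>> drive_tool(
  targets="-1 0 0.008 0 0 0 0;-1 0 0 0.02 0 0 0;-1 0 0 0.025 0 0 0;-1 0 0 0 0 0 0",
)

```text
time: 18.1
tcp_pos: [0.7104, 0.0662, 0.2051]
ee_rot: [[-0.239, 0.971, -0.006], [0.971, 0.239, -0.002], [-0.0, -0.006, -1.0]]
wrist_force: [-0.4, -0.3, -0.9]
width: 0.003
finger_force: 0.0
```

Run:
```python
from h import *
st();[robot.capture(c) for c in ('wrist','scene','top')]
marks(['wrist','scene','top'],['lid_edge','latch_left_tip','latch_right_tip'])
```

```text
t 18.1 case tcp [0.1675, -0.0028, 0.2051] rot [[-0.001, 1.0, -0.006], [1.0, 0.001, -0.0], [-0.0, -0.006, -1.0]] F [-0.4, -0.2, -0.9] w 0.0
wrist lid_edge [([0.1193, 0.0009, 0.2294], 0.62)]
wrist latch_left_tip [([0.1233, 0.0838, 0.2668], 0.55), ([-0.0105, 0.0735, 0.0032], 0.46)]
wrist latch_right_tip []
scene lid_edge [([0.1211, 0.0, 0.2251], 0.88)]
scene latch_left_tip [([-0.0086, 0.0698, 0.0076], 0.69), ([0.1253, 0.085, 0.2642], 0.53)]
scene latch_right_tip [([0.1231, -0.0837, 0.2656], 0.68)]
top lid_edge [([0.1226, -0.0006, 0.2249], 0.56)]
top latch_left_tip [([0.1224, 0.0827, 0.2586], 0.54)]
top latch_right_tip []
```

>>> drive_tool(
  targets="-1 0 -0.009 0 0 0 0;-1 0 -0.009 0 0 0 0;-1 0 -0.008 0 0 0 0;-1 0 -0.008 0 0 0 0;-1 0 -0.008 0 0 0 0;-1 0 -0.011 -0.001 0 0 0;-1 0 -0.011 -0.001 0 0 0;-1 0 -0.011 0 0 0 0;-1 0 -0.011 0 0 0 0;-1 0 0 0 0 0 0",
)

```text
time: 19.7
tcp_pos: [0.6279, 0.046, 0.2112]
ee_rot: [[-0.239, 0.971, -0.0], [0.971, 0.239, -0.001], [-0.001, -0.0, -1.0]]
wrist_force: [-0.7, 0.1, 0.5]
width: 0.008
finger_force: 0.0
```

```bash
cat > l.py <<'E'
from h import *
st();[robot.capture(c) for c in ('wrist','scene','top')]
marks(['wrist','scene','top'],['lid_edge','case'])
E
python3 l.py
```

```text
t 19.7 case tcp [0.0826, -0.0028, 0.2112] rot [[-0.0, 1.0, -0.0], [1.0, 0.0, -0.001], [-0.001, -0.0, -1.0]] F [-0.6, 0.2, 0.5] w 0.01
wrist lid_edge [([0.1206, 0.0012, 0.2273], 0.74)]
wrist case [([-0.0009, -0.0016, 0.0], 0.96)]
scene lid_edge [([0.1204, 0.0001, 0.2235], 0.76)]
scene case [([0.0018, -0.0014, 0.0029], 0.94)]
top lid_edge [([0.1229, -0.0026, 0.2249], 0.72)]
top case [([-0.0001, -0.0007, -0.0011], 0.85)]
```

The networks say the lid did not move. I'll take one composite picture to see why.

Run:
```python
from h import *
s=st(); S=robot.capture('scene'); T=robot.capture('top'); W=robot.capture('wrist')
p=R.T@(s['tcp_pos']-O); e=(0.121,0,0.2265)
print('tcp px',projc(S,p),projc(T,p),projw(W,s,p),'edge',projc(S,e),projc(T,e),projw(W,s,e))
z=lambda a,w,h:cv2.resize(a[:,:,::-1],(w,h),interpolation=cv2.INTER_CUBIC)
a=z(S['image'][150:290,260:430],400,330); b=z(T['image'][80:220,240:410],400,330); c=z(W['image'][130:340],800,262)
cv2.imwrite('pics/c6.png',np.vstack([np.hstack([a,b]),c]))
```

```text
t 20.15 case tcp [0.0842, -0.0025, 0.2107] rot [[-0.0, 1.0, -0.0], [1.0, 0.0, 0.0], [0.0, -0.0, -1.0]] F [-0.7, 0.1, -0.3] w 0.01
tcp px [348.2 221.4] [306.4 126.5] [317.2 234.9] edge [359.4 229.1] [301.6 113.6] [379.2 241.6]
```

View pics/c6.png

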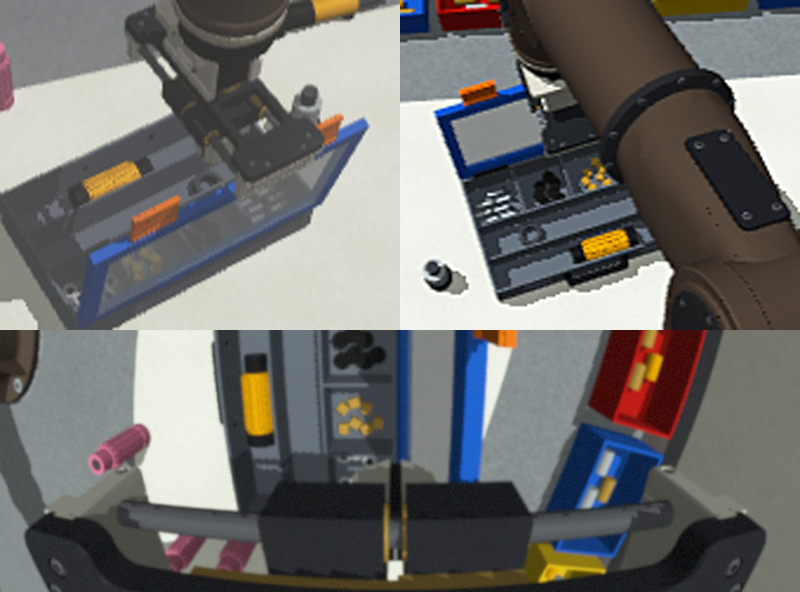

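The picture shows the sleeve lying down (scene crop 112,178) and the lid untouched; the fingertips passed just over its edge. So contact is made somewhat higher than the TCP, as with the sleeve nose. Go back behind the lid and reach 25 mm lower.

>>> drive_tool(
  targets="-1 0 0 -0.03 0 0 0;-1 0 0.01 -0.02 0 0 0;-1 0 0.04 0 0 0 0;-1 0 0.04 0 0 0 0;-1 0 0 0.03 0 0 0;-1 0 0 0.03 0 0 0;-1 0 0 0.02 0 0 0;-1 0 0 0 0 0 0;-1 0 -0.01 0 0 0 0;-1 0 -0.01 0 0 0 0",
)

```text
time: 21.3
tcp_pos: [0.6975, 0.0636, 0.182]
ee_rot: [[-0.239, 0.971, 0.001], [0.971, 0.239, 0.001], [0.0, 0.001, -1.0]]
wrist_force: [-0.3, -0.3, -0.4]
width: 0.007
finger_force: 0.0
```

>>> drive_tool(
  targets="-1 0 -0.01 0 0 0 0;-1 0 -0.01 0 0 0 0;-1 0 -0.01 0 0 0 0;-1 0 -0.01 0 0 0 0;-1 0 0 0 0 0 0",
)

```text
time: 21.8
tcp_pos: [0.657, 0.0531, 0.1812]
ee_rot: [[-0.239, 0.971, -0.001], [0.971, 0.239, -0.001], [-0.001, -0.001, -1.0]]
wrist_force: [-0.5, -0.5, 1.3]
width: 0.001
finger_force: 0.0
```

```bash
python3 l.py
```

```text
t 21.8 case tcp [0.1126, -0.0028, 0.1812] rot [[-0.0, 1.0, -0.001], [1.0, 0.0, -0.001], [-0.001, -0.001, -1.0]] F [-0.6, -0.4, 1.3] w 0.0
wrist lid_edge []
wrist case [([-0.0015, -0.0031, -0.0021], 0.87)]
scene lid_edge [([0.0931, -0.0005, 0.2248], 0.83)]
scene case [([0.0022, 0.0003, 0.0029], 0.94), ([-0.0643, -0.0176, 0.0195], 0.72)]
top lid_edge [([0.091, -0.0026, 0.2299], 0.64)]
top case []
```

>>> drive_tool(
  targets="-1 0 -0.01 -0.001 0 0 0;-1 0 -0.01 -0.001 0 0 0;-1 0 -0.01 -0.001 0 0 0;-1 0 -0.0085 0.001 0 0 0;-1 0 -0.0085 0.001 0 0 0;-1 0 -0.0085 0.001 0 0 0;-1 0 -0.008 0.003 0 0 0;-1 0 -0.008 0.003 0 0 0;-1 0 -0.008 0.003 0 0 0;-1 0 0 0 0 0 0",
)

```text
time: 23.25
tcp_pos: [0.5797, 0.0341, 0.1712]
ee_rot: [[-0.239, 0.971, -0.002], [0.971, 0.239, -0.001], [-0.0, -0.002, -1.0]]
wrist_force: [-0.3, 0.0, 0.0]
width: 0.004
finger_force: 0.0
```

```bash
python3 l.py
```

```text
t 23.25 case tcp [0.0329, -0.0028, 0.1712] rot [[-0.0, 1.0, -0.002], [1.0, 0.0, -0.0], [-0.0, -0.002, -1.0]] F [-0.2, 0.1, 0.0] w 0.0
wrist lid_edge [([0.0031, -0.001, 0.2115], 0.9)]
wrist case [([-0.0111, 0.0845, 0.2443], 0.66)]
scene lid_edge [([0.0099, -0.0026, 0.2054], 0.92)]
scene case [([0.004, 0.0013, 0.0034], 0.63)]
top lid_edge [([0.0111, -0.0019, 0.2095], 0.72), ([0.0035, 0.0004, -0.0029], 0.37)]
top case [([-0.0007, 0.0016, 0.0015], 0.71)]
```

>>> drive_tool(
  targets="-1 0 -0.007 0.004 0 0 0;-1 0 -0.007 0.005 0 0 0;-1 0 -0.007 0.005 0 0 0;-1 0 -0.006 0.006 0 0 0;-1 0 -0.006 0.006 0 0 0;-1 0 -0.006 0.006 0 0 0;-1 0 -0.005 0.007 0 0 0;-1 0 -0.005 0.007 0 0 0;-1 0 -0.005 0.007 0 0 0;-1 0 0 0 0 0 0",
)

```text
time: 24.7
tcp_pos: [0.5273, 0.0214, 0.1177]
ee_rot: [[-0.239, 0.971, -0.002], [0.971, 0.239, -0.0], [0.0, -0.002, -1.0]]
wrist_force: [-0.1, 0.1, -0.8]
width: 0.01
finger_force: 0.0
```

```bash
python3 l.py
```

```text
t 24.7 case tcp [-0.0209, -0.0027, 0.1177] rot [[-0.0, 1.0, -0.002], [1.0, 0.0, 0.0], [0.0, -0.002, -1.0]] F [-0.0, 0.2, -0.8] w 0.01
wrist lid_edge []
wrist case [([-0.0003, -0.0042, -0.0004], 0.83)]
scene lid_edge [([-0.0587, -0.0012, 0.152], 0.64)]
scene case [([0.001, 0.0014, 0.0009], 0.92)]
top lid_edge [([-0.0537, -0.0049, 0.1544], 0.76)]
top case [([-0.0006, -0.0012, 0.0015], 0.77)]
```

>>> drive_tool(
  targets="-1 0 -0.004 0.007 0 0 0;-1 0 -0.004 0.007 0 0 0;-1 0 -0.004 0.007 0 0 0;-1 0 -0.003 0.007 0 0 0;-1 0 -0.003 0.007 0 0 0;-1 0 -0.002 0.006 0 0 0;-1 0 0 0.005 0 0 0;-1 0 0 0 0 0 0",
)

```text
time: 25.95
tcp_pos: [0.5089, 0.017, 0.0722]
ee_rot: [[-0.239, 0.971, -0.001], [0.971, 0.239, -0.0], [0.0, -0.001, -1.0]]
wrist_force: [0.7, -0.3, 0.6]
width: 0.003
finger_force: 0.0
```

```bash
python3 l.py
```

```text
t 25.95 case tcp [-0.0398, -0.0026, 0.0722] rot [[-0.0, 1.0, -0.001], [1.0, 0.0, 0.0], [0.0, -0.001, -1.0]] F [0.6, -0.5, 0.6] w 0.0
wrist lid_edge [([-0.0827, -0.0025, 0.099], 0.87)]
wrist case [([-0.001, -0.0035, -0.0011], 0.81)]
scene lid_edge []
scene case [([0.0025, -0.0031, 0.0042], 0.88)]
top lid_edge [([-0.0825, -0.0037, 0.0962], 0.82)]
top case [([0.0007, 0.003, 0.0004], 0.76)]
```

>>> drive_tool(
  targets="-1 0 -0.002 0.004 0 0 0;-1 0 -0.002 0.004 0 0 0;-1 0 -0.002 0.004 0 0 0;-1 0 0 0.003 0 0 0;-1 0 0 0.003 0 0 0;-1 0 0 0.002 0 0 0;-1 0 0 0 0 0 0",
)

```text
time: 27.1
tcp_pos: [0.5034, 0.0156, 0.0526]
ee_rot: [[-0.239, 0.971, -0.0], [0.971, 0.239, -0.0], [0.0, -0.0, -1.0]]
wrist_force: [-0.0, 0.3, -0.2]
width: 0.004
finger_force: 0.0
```

```bash
python3 l.py
```

```text
t 27.1 case tcp [-0.0456, -0.0026, 0.0526] rot [[-0.0, 1.0, -0.0], [1.0, 0.0, 0.0], [0.0, -0.0, -1.0]] F [0.1, 0.3, -0.2] w 0.0
wrist lid_edge [([-0.0901, -0.0017, 0.0697], 0.87)]
wrist case [([0.001, -0.0019, -0.002], 0.95)]
scene lid_edge [([-0.083, -0.0002, 0.0691], 0.89)]
scene case [([0.0035, -0.0029, 0.0024], 0.93), ([0.1167, 0.4258, 0.0017], 0.71)]
top lid_edge [([-0.0816, -0.0015, 0.0703], 0.88), ([-0.1544, 0.3326, -0.0022], 0.68)]
top case [([-0.0016, 0.0016, 0.0002], 0.83)]
```

>>> drive_tool(
  targets="-1 0 0 0.002 0 0 0;-1 0 0 0.002 0 0 0;-1 0 0 0.001 0 0 0;-1 0 0 0 0 0 0",
)

```text
time: 27.95
tcp_pos: [0.5033, 0.0156, 0.0476]
ee_rot: [[-0.239, 0.971, -0.0], [0.971, 0.239, -0.0], [0.0, -0.0, -1.0]]
wrist_force: [0.3, -0.2, -0.4]
width: 0.001
finger_force: 0.0
```

>>> drive_tool(
  targets="-1 0 0 0.001 0 0 0;-1 0 0 0.001 0 0 0;-1 0 0 0 0 0 0",
)

```text
time: 28.25
tcp_pos: [0.5034, 0.0156, 0.0457]
ee_rot: [[-0.239, 0.971, -0.0], [0.971, 0.239, -0.0], [-0.0, -0.0, -1.0]]
wrist_force: [-0.4, -0.2, 0.5]
width: 0.006
finger_force: 0.0
```

```bash
python3 l.py
```

```text
t 28.25 case tcp [-0.0455, -0.0026, 0.0457] rot [[-0.0, 1.0, -0.0], [1.0, 0.0, -0.0], [-0.0, -0.0, -1.0]] F [-0.4, -0.1, 0.5] w 0.01
wrist lid_edge [([-0.0875, -0.0001, 0.0633], 0.64)]
wrist case [([-0.0011, -0.0029, 0.0013], 0.85)]
scene lid_edge [([-0.0848, -0.0008, 0.0613], 0.57), ([-0.1241, -0.087, 0.0622], 0.19)]
scene case [([0.0026, -0.0034, 0.002], 0.92)]
top lid_edge [([-0.0853, -0.003, 0.0654], 0.88)]
top case [([-0.0044, -0.0004, -0.0033], 0.67)]
```

>>> drive_tool(
  targets="-1 0 0 0.001 0 0 0;-1 0 0 0.001 0 0 0;-1 0 0 0 0 0 0",
)

```text
time: 29.0
tcp_pos: [0.5036, 0.0156, 0.0446]
ee_rot: [[-0.239, 0.971, 0.0], [0.971, 0.239, -0.001], [-0.001, 0.0, -1.0]]
wrist_force: [-3.4, -0.3, 11.8]
width: 0.007
finger_force: 5.8
```

>>> drive_tool(
  targets="-1 0 0 0.001 0 0 0;-1 0 0 0.001 0 0 0;-1 0 0 0 0 0 0",
)

```text
time: 29.3
tcp_pos: [0.5038, 0.0156, 0.0442]
ee_rot: [[-0.239, 0.971, 0.001], [0.971, 0.239, -0.002], [-0.002, 0.001, -1.0]]
wrist_force: [-11.1, -2.2, 36.6]
width: 0.003
finger_force: 18.2
```

The lid is shut (the contact load rose at once). Release, rise and go in front of the right latch.

>>> drive_tool(
  targets="-1 0 0 -0.005 0 0 0;-1 0 0 -0.03 0 0 0;-1 0 0 -0.04 0 0 0;-1 -0.02 -0.015 -0.01 0 0 0;-1 -0.03 -0.025 0 0 0 0;-1 -0.0325 -0.025 0 0 0 0;-1 0 0 0 0 0 0;-1 0 0 0 0 0 0",
)

```text
time: 30.1
tcp_pos: [0.4597, -0.081, 0.1269]
ee_rot: [[-0.236, 0.972, -0.0], [0.972, 0.236, -0.0], [-0.0, -0.0, -1.0]]
wrist_force: [1.1, 0.1, -0.4]
width: 0.003
finger_force: 0.0
```

```bash
cat > k.py <<'E'
from h import *
st();[robot.capture(c) for c in ('wrist','scene','top')]
marks(['wrist','scene','top'],['lid_edge','latch_left_tip','latch_right_tip','case'])
E
python3 k.py
```

```text
t 30.1 case tcp [-0.111, -0.086, 0.1269] rot [[0.002, 1.0, -0.0], [1.0, -0.002, -0.0], [-0.0, -0.0, -1.0]] F [1.1, -0.1, -0.4] w 0.0
wrist lid_edge [([-0.0858, 0.0012, 0.0657], 0.71)]
wrist latch_left_tip []
wrist latch_right_tip [([-0.1207, -0.0849, 0.0581], 0.97)]
wrist case [([0.0013, -0.0027, -0.0024], 0.91)]
scene lid_edge [([-0.0824, -0.0001, 0.0585], 0.76)]
scene latch_left_tip [([-0.1209, 0.0855, 0.06], 0.66)]
scene latch_right_tip [([-0.126, -0.0843, 0.0631], 0.47)]
scene case [([0.0032, -0.0024, 0.002], 0.77)]
top lid_edge [([-0.0847, -0.0013, 0.0613], 0.68)]
top latch_left_tip [([-0.1254, 0.0809, 0.0567], 0.7)]
top latch_right_tip [([-0.1238, -0.0863, 0.0579], 0.47)]
top case [([-0.0004, 0.0007, 0.0037], 0.78)]
```

>>> drive_tool(
  targets="-1 0 0 0.03 0 0 0;-1 0 0 0.03 0 0 0;-1 0 0 0.02 0 0 0;-1 0 0 0.005 0 0 0;-1 0 0 0.005 0 0 0;-1 0 0 0.005 0 0 0;-1 0 0 0.005 0 0 0;-1 0 0 0.005 0 0 0;-1 0 0 0.005 0 0 0;-1 0 0 0 0 0 0",
)

```text
time: 31.85
tcp_pos: [0.4585, -0.0808, 0.0166]
ee_rot: [[-0.238, 0.971, -0.002], [0.971, 0.238, -0.001], [-0.001, -0.003, -1.0]]
wrist_force: [-6.2, -1.3, -0.9]
width: 0.006
finger_force: 2.4
```

```bash
python3 k.py | grep -v edge
```

```text
t 31.85 case tcp [-0.1121, -0.0855, 0.0166] rot [[0.0, 1.0, -0.003], [1.0, -0.0, -0.001], [-0.001, -0.003, -1.0]] F [-6.4, 0.2, -0.9] w 0.01
wrist latch_left_tip []
wrist latch_right_tip [([-0.0929, -0.0865, 0.0274], 0.7)]
wrist case [([0.0021, -0.0028, -0.0015], 0.79)]
scene latch_left_tip [([-0.119, 0.0849, 0.0596], 0.47)]
scene latch_right_tip []
scene case [([0.0009, -0.001, 0.0038], 0.83), ([-0.0358, -0.2195, -0.0016], 0.42)]
top latch_left_tip [([-0.1223, 0.0805, 0.0524], 0.59)]
top latch_right_tip [([-0.0818, -0.0038, 0.0635], 0.57)]
top case [([-0.0003, -0.0007, 0.0009], 0.55), ([-0.0287, 0.2191, -0.0028], 0.26)]
```

The right latch is flat (tip at −0.093, 0.027, with the case pushing back). Same for the left.

>>> drive_tool(
  targets="-1 0 -0.004 0 0 0 0;-1 0 -0.002 -0.02 0 0 0;-1 0 0 -0.04 0 0 0;-1 0 0 -0.05 0 0 0;-1 0.03 0 0 0 0 0;-1 0.045 0 0 0 0 0;-1 0.045 0 0 0 0 0;-1 0.04 0.007 0 0 0 0;-1 0.011 0 0 0 0 0;-1 0 0 0 0 0 0",
)

```text
time: 33.6
tcp_pos: [0.4206, 0.0883, 0.1275]
ee_rot: [[-0.243, 0.97, 0.002], [0.97, 0.243, 0.001], [0.0, 0.002, -1.0]]
wrist_force: [0.1, -0.5, 0.0]
width: 0.004
finger_force: 0.0
```

>>> drive_tool(
  targets="-1 0 0 0.03 0 0 0;-1 0 0 0.03 0 0 0;-1 0 0 0.02 0 0 0;-1 0 0 0.005 0 0 0;-1 0 0 0.005 0 0 0;-1 0 0 0.005 0 0 0;-1 0 0 0.005 0 0 0;-1 0 0 0.005 0 0 0;-1 0 0 0.005 0 0 0;-1 0 0 0 0 0 0",
)

```text
time: 34.6
tcp_pos: [0.4175, 0.0851, 0.0165]
ee_rot: [[-0.239, 0.971, -0.004], [0.971, 0.239, -0.002], [-0.001, -0.004, -1.0]]
wrist_force: [-8.4, -2.5, 3.0]
width: 0.003
finger_force: 4.6
```

```bash
python3 k.py | grep -v edge
```

```text
t 34.6 case tcp [-0.1123, 0.0853, 0.0165] rot [[-0.0, 1.0, -0.004], [1.0, 0.0, -0.001], [-0.001, -0.004, -1.0]] F [-8.8, -0.4, 3.0] w 0.0
wrist latch_left_tip [([-0.0882, 0.0859, 0.0337], 0.79)]
wrist latch_right_tip []
wrist case [([0.0005, -0.0001, -0.0007], 0.87)]
scene latch_left_tip []
scene latch_right_tip [([-0.0966, -0.0853, 0.0328], 0.39)]
scene case [([0.0025, 0.0001, 0.0005], 0.58)]
top latch_left_tip []
top latch_right_tip []
top case [([-0.0006, 0.0014, 0.0001], 0.69)]
```

>>> drive_tool(
  targets="-1 0 -0.004 0 0 0 0;-1 0 -0.002 -0.02 0 0 0;-1 0 0 -0.04 0 0 0;-1 -0.02 -0.02 -0.05 0 0 0;-1 -0.03 -0.03 -0.02 0 0 0;-1 -0.03 -0.03 0 0 0 0;-1 0 -0.04 0 0 0 0;-1 0 0 0 0 0 0",
)

```text
time: 36.15
tcp_pos: [0.3145, -0.0206, 0.1402]
ee_rot: [[-0.235, 0.972, -0.002], [0.972, 0.235, -0.003], [-0.003, -0.003, -1.0]]
wrist_force: [0.9, 0.1, 1.2]
width: 0.003
finger_force: 0.0
```

Run:
```python
from h import *
st();C=('wrist','scene','top');[robot.capture(c) for c in C]
marks(C,['lid_edge','latch_left_tip','latch_right_tip','case','flask','gearhead','collar','sleeve_mid'])
```

```text
t 36.15 case tcp [-0.2377, 0.0073, 0.1402] rot [[0.003, 1.0, -0.003], [1.0, -0.003, -0.003], [-0.003, -0.003, -1.0]] F [0.9, -0.1, 1.2] w 0.0
wrist lid_edge [([-0.0912, 0.0001, 0.0624], 0.96)]
wrist latch_left_tip [([-0.0923, 0.0851, 0.0342], 0.87)]
wrist latch_right_tip [([-0.0986, -0.0847, 0.0281], 0.74)]
wrist case [([0.0028, -0.0023, -0.0016], 0.63)]
wrist flask [([-0.027, -0.2197, -0.0037], 0.57)]
wrist gearhead [([-0.0242, 0.2129, 0.0006], 0.62)]
wrist collar []
wrist sleeve_mid [([-0.0979, -0.1917, 0.0481], 0.44)]
scene lid_edge [([-0.0854, -0.0004, 0.0544], 0.77)]
scene latch_left_tip []
scene latch_right_tip [([-0.099, -0.0872, 0.0337], 0.57)]
scene case [([0.0015, -0.0016, -0.0015], 0.81), ([-0.02, 0.2178, -0.0016], 0.24)]
scene flask [([-0.0345, -0.2184, -0.0025], 0.74), ([-0.0232, 0.2168, -0.0015], 0.19)]
scene gearhead [([-0.1574, 0.3258, 0.0025], 0.72), ([-0.0236, 0.2164, -0.0006], 0.62)]
scene collar []
scene sleeve_mid [([-0.1752, -0.199, 0.042], 0.76), ([-0.0977, -0.1933, 0.0459], 0.72), ([-0.2397, -0.0681, 0.0503], 0.66)]
top lid_edge [([-0.0835, -0.004, 0.0629], 0.56)]
top latch_left_tip [([-0.0914, 0.0816, 0.0251], 0.53)]
top latch_right_tip []
top case [([0.0008, -0.0005, 0.001], 0.6), ([-0.1566, 0.3301, 0.0012], 0.24)]
top flask [([-0.0271, -0.2184, 0.0038], 0.59)]
top gearhead [([-0.0278, 0.2179, -0.0051], 0.67)]
top collar []
top sleeve_mid [([-0.0989, -0.1937, 0.0526], 0.68), ([-0.1733, -0.2016, 0.048], 0.45)]
```

The right latch reads slightly off flat (tip x about −0.098 against −0.092 on the left); press it again more firmly.

>>> drive_tool(
  targets="-1 -0.0325 0.04 0 0 0 0;-1 -0.03 0.042 0 0 0 0;-1 -0.03 0.042 0 0 0 0;-1 0 0 0.03 0 0 0;-1 0 0 0.03 0 0 0;-1 0 0 0.03 0 0 0;-1 0 0 0.015 0 0 0;-1 0 0 0.01 0 0 0;-1 0 0 0.008 0 0 0;-1 0 0 0 0 0 0",
)

```text
time: 38.5
tcp_pos: [0.4568, -0.0767, 0.017]
ee_rot: [[-0.239, 0.971, -0.001], [0.971, 0.239, 0.0], [0.0, -0.001, -1.0]]
wrist_force: [-0.5, 0.2, 0.1]
width: 0.005
finger_force: 0.0
```

>>> drive_tool(
  targets="-1 0 0.001 0 0 0 0;-1 0 0 0 0 0 0",
)

```text
time: 38.7
tcp_pos: [0.4576, -0.0767, 0.0178]
ee_rot: [[-0.239, 0.971, -0.0], [0.971, 0.239, -0.0], [-0.0, -0.001, -1.0]]
wrist_force: [-2.6, -0.4, -1.4]
width: 0.003
finger_force: 1.1
```

```bash
python3 k.py | grep -v edge
```

```text
t 38.7 case tcp [-0.1121, -0.0813, 0.0178] rot [[-0.0, 1.0, -0.001], [1.0, 0.0, -0.0], [-0.0, -0.001, -1.0]] F [-2.6, 0.2, -1.4] w 0.0
wrist latch_left_tip []
wrist latch_right_tip [([-0.0969, -0.0855, 0.0297], 0.79)]
wrist case [([0.002, -0.0009, 0.0005], 0.71)]
scene latch_left_tip [([-0.0912, 0.0824, 0.0289], 0.58)]
scene latch_right_tip []
scene case [([0.0024, 0.0014, 0.004], 0.84)]
top latch_left_tip [([-0.0923, 0.0802, 0.0277], 0.53)]
top latch_right_tip []
top case [([-0.0005, 0.0001, 0.0022], 0.97)]
```

>>> drive_tool(
  targets="-1 0 0.001 0 0 0 0;-1 0 0 0 0 0 0",
)

```text
time: 39.65
tcp_pos: [0.4577, -0.0767, 0.0174]
ee_rot: [[-0.239, 0.971, -0.002], [0.971, 0.239, -0.001], [-0.0, -0.002, -1.0]]
wrist_force: [-7.2, -1.8, 7.1]
width: 0.004
finger_force: 4.5
```

```bash
python3 k.py | grep -E "t |right|case"
```

```text
t 39.65 case tcp [-0.112, -0.0813, 0.0174] rot [[0.0, 1.0, -0.002], [1.0, -0.0, -0.0], [-0.0, -0.002, -1.0]] F [-7.4, -0.0, 7.1] w 0.0
wrist lid_edge [([-0.0884, -0.0012, 0.0625], 0.68)]
wrist latch_left_tip []
wrist latch_right_tip [([-0.0945, -0.0841, 0.0314], 0.92)]
wrist case [([0.0018, -0.0013, 0.0001], 0.56)]
scene latch_right_tip []
scene case [([0.0019, -0.0011, -0.0003], 0.69), ([-0.1486, -0.4271, 0.0002], 0.32)]
top latch_right_tip []
top case [([0.0013, 0.0026, -0.0013], 0.56)]
```

It is against a hard stop, so it is flat. Retreat and check once more.

>>> drive_tool(
  targets="-1 0 -0.004 0 0 0 0;-1 0 -0.004 0 0 0 0;-1 0 0 -0.03 0 0 0;-1 0 0 -0.04 0 0 0;-1 0.03 -0.02 -0.05 0 0 0;-1 0.04 -0.04 0 0 0 0;-1 0 -0.04 0 0 0 0;-1 0 0 0 0 0 0",
)

```text
time: 41.2
tcp_pos: [0.3431, -0.0428, 0.1276]
ee_rot: [[-0.239, 0.971, -0.003], [0.971, 0.239, -0.003], [-0.002, -0.003, -1.0]]
wrist_force: [1.1, -1.6, -0.0]
width: 0.005
finger_force: 0.0
```

```bash
python3 k.py
```

```text
t 41.2 case tcp [-0.2151, -0.0211, 0.1276] rot [[-0.001, 1.0, -0.003], [1.0, 0.001, -0.002], [-0.002, -0.003, -1.0]] F [0.7, -1.8, -0.0] w 0.0
wrist lid_edge [([-0.0876, -0.0008, 0.0666], 0.57)]
wrist latch_left_tip [([-0.0917, 0.0842, 0.0324], 0.93), ([-0.0607, 0.0024, 0.0052], 0.69)]
wrist latch_right_tip [([-0.059, 0.0001, 0.0052], 0.42)]
wrist case [([0.0011, -0.0032, -0.0011], 0.79)]
scene lid_edge [([-0.0838, -0.0009, 0.0592], 0.56), ([-0.1547, 0.3258, -0.0006], 0.36)]
scene latch_left_tip [([-0.0914, 0.0849, 0.0276], 0.54), ([-0.0328, -0.218, -0.0007], 0.51)]
scene latch_right_tip []
scene case [([0.0035, 0.0012, 0.0023], 0.76)]
top lid_edge [([-0.084, -0.0027, 0.0644], 0.71)]
top latch_left_tip [([-0.0582, 0.0019, 0.0038], 0.52), ([-0.0923, 0.0847, 0.0269], 0.49)]
top latch_right_tip [([-0.0932, 0.0817, 0.0236], 0.72)]
top case [([0.0017, 0.0011, -0.0024], 0.78)]
```

```bash
python3 -c "
from h import *
for i in range(2):
    [robot.capture(c) for c in ('wrist','scene','top')]; marks(('wrist','scene','top'),['latch_right_tip'])
print(robot.finish_job())"
```

```text
wrist latch_right_tip [([-0.0286, -0.2207, -0.0066], 0.16)]
scene latch_right_tip [([-0.0954, -0.0829, 0.0307], 0.56)]
top latch_right_tip [([-0.0273, -0.22, 0.0028], 0.24)]
wrist latch_right_tip [([-0.0936, -0.0843, 0.0315], 0.63)]
scene latch_right_tip [([-0.0971, -0.0847, 0.032], 0.44)]
top latch_right_tip []
the job is handed in; nothing more can be done
None
```

The job is handed in, with no verdict returned: the sleeve lies in its compartment, the lid is shut and both latches read as down, the right one less certainly (tip about 2–6 mm off the left's line, though it pressed to a hard stop).

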